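# Lift the mortar disc off its drying stand with the trowel

## Robot

A 6-joint arm with a two-finger parallel gripper is mounted at the origin on a cart in front of the work surface, level with it; the furniture and walls round the work are solid. World frame = base frame: x ahead of the robot, y to its left, z up, the work surface at z = 0. Lengths are in m, angles in rad, forces in N, time in s.
With the tool pointing down it reaches from about 0.275 to 0.75 m from the base axis. Payload 10.2 kg.
Tool frame: the origin (TCP) lies at the very end of the fingers, on their centre line; the grasp point (between the pads) lies 19 mm behind it; z points along the fingers, y is the line along which they close (so a half turn about z gives the same grasp; the last joint's range is limited). The gripper opens to 85 mm and grips with 20 to 120 N. Pads are 22 mm wide; open, the fingers measure 114 mm over their backs; the gripper's body (76 mm by 85 mm) begins 54 mm behind the grasp point. The pads swing forward as they close: fully open they stand 13 mm farther back than shut.
Start: joints at [1.065, 0.313, 1.498, -0, 1.331, -0.223], TCP at [0.147, 0.504, 0.231] pointing down, gripper open.
Joint ranges: [-2.94, 2.94], [-0.97, 2.17], [0.19, 2.56], [-1.23, 4.37], [0.02, 3.11], [-2.88, 2.88]. Speed limits (rad/s): [2.39, 2.39, 3.01, 3.14, 3.14, 3.14].

## Interface

Orientations are given as a rotation vector (axis times angle).
In Python, from station import get_state, snapshot, close_job gives the robot as it stands.
- The arm moves only by the tool servo_tool, never from a script. Its argument "motion" is a list of rows, each a list of 7 numbers: the turn, a rotation vector about the tool's x, y, z in rad, then the shift along the tool's x, y, z in cm, then the opening, from -1 (shut) to 1 (fully open). A call has 1 to 5 rows; each row shifts and turns the commanded pose from where the row before left it, along the tool's axes as they then stand; what a row does not reach is not made up. A row lasts 1/8 s, in which the tool goes at most 62.5 mm and 10.7 degrees, less where a joint would pass 70% of its speed; a pose out of reach is approached as far as the arm can. A call is refused whole if a number of a shift passes 6.25 or a number of a turn 0.188, either way. A call with a gripper value outside its range is refused whole. The fingers move at their own pace and stop on an object; "grip_force" is the grip in N (left out, the last holds). Time passes only in rows, so rows that do not move let the fingers close. It gives the time, the measured TCP pose, the force, the opening and the grip force at its end, in the units of the state.
- get_state(): the state, without advancing time (a new reading comes with each control period).
- snapshot(name): name is "side" or "top" or "wrist"; returns a dict with "frame" (420x560x3 uint8, red, green, blue), "depth" (420x560 float32, m along the optical axis (not along the pixel's ray), 0 where there is no reading), "mtx" (3x3 intrinsics, pixels), "k1" (the pictures are not rectified: a ray, as slopes to the right and down, at radius r is drawn at 1 + k1 r^2 times it, then the intrinsics apply), "T" (4x4, takes a point from camera to world coordinates); the wrist camera has in their place "mount" (4x4, takes a point from camera to tool coordinates, whose origin is the TCP and whose axes are the flange's). Camera axes: x right, y down, z forward; pixel columns grow to the right and rows downward; lengths in m; the calibration is good to about 2 mm. A picture is of the moment at which its call begins: read the wrist's pose just before it.
- close_job(): hands the job in; it is judged then, once.
The state is a dict: "time": time; "joints": joint angles; "qd": joint speeds; "joint_efforts": joint torques, N m; "tool_pos": TCP position; "orientation": TCP orientation; "force": force on the tool from outside, world axes, zero at the start; "ft_torque": the same for the moment, N m; "gripper_width": finger opening in m; "grip_force": force on a finger pad.
Only numpy, scipy, OpenCV 4.12 (cv2) and the standard library are available. Lean on these libraries where they do the work, as an engineer would, in place of code of your own. Each camera call takes 0.05 s, during which the arm holds its last target. There are 200 camera calls.

## Task

Slide the blade of the trowel under the round mortar disc on its drying stand, lift the disc clear on the blade and carry it level to the cork board. Set the trowel down flat there, let go and leave the disc lying on the blade, all of it over the board. The disc is still tender: do not touch it with the fingers, tip it or drop it, and leave the square tile alone.

Things in the scene. Friction and masses are not known exactly. Their poses are not given: they have to be found in the camera images.
- trowel_grip (a point): Middle of the handle of a steel trowel lying flat, 0.16 kg. Wooden handle bar 70 mm long (x), 18 wide (y), 24 high, on two thin posts, its middle 50 mm above the blade's underside. Flat blade 44 mm wide, 3 thick, from 45 mm behind this point to its free end 120 mm ahead (+x); z up. The disc is well carried with its centre 90 mm ahead of this point (posts end 29 mm, handle 35 mm ahead).
- disc: Round mortar disc, 96 mm across, 10 thick, 0.1-0.2 kg; origin: centre of underside. It lies mid-way on a grey fixed stand: two rails 28 mm high, 12 wide, 68 mm free gap between them over bare worktop, from 58 mm before its centre to a cross bar 36 mm high, 54 mm beyond. At the start its x axis runs along the rails from the open to the closed end, 6 to 34 degrees left of straight ahead; z up.
- tile: Square mortar tile, 96 x 96 x 10 mm, loose, on a second stand of the same kind beside the first, 0.14 to 0.26 m from it centre to centre, to its left or right. Origin: centre of its underside. To be left alone.
- board: Cork board fixed on the worktop at the robot's right, 200 mm long (x), 130 mm wide (y), 8 mm thick. Origin: centre of its underside; x points away from the robot along its length, z up. Mind the fixed bench vice, about 0.09 m high, straight ahead of the robot and left of the board, from 0.56 m out.
There are look-alikes about, which are no part of the job. What is shaped like the part that bears trowel_grip but green or purple is not meant.

How it is judged:
By the outcome, as a careful person would: the job done as asked, in the order asked, and still so for the second after the job is handed in, with the robot touching nothing.
It also fails if it takes over 58 s, if anything falls off the work surface, if the arm or the gripper's body presses on something with over 40 N, if the wrist force passes 120 N, or if a joint passes its speed limit or range.

## Working session

There is one attempt and no reset: what is moved stays moved. The work goes in short steps, Python scripts to look and compute and a tool call to move; the robot and the scene stay as the last step left them, time stands still between calls to the robot, and variables do not carry over. Pictures are saved under pics/ and viewed, at most 11 in all, crops included, and the job is handed in when it is done.

Besides the shell and the picture viewer there is one more tool, called after "Call:" as name(argument=value, ...) on one line, values as JSON. servo_tool: Moves the arm, as the interface text tells. Its arguments: {"type":"object","properties":{"motion":{"type":"array","items":{"type":"array","items":{"type":"number"}}},"grip_force":{"type":"number"}},"required":["motion"]}

```bash
ls; mkdir -p pics; python3 - <<'E'
from station import *
import cv2,numpy as np
s=get_state();print(s)
ims=[]
for n in("side","top","wrist"):
    d=snapshot(n);np.savez(f"{n}0.npz",**d);ims.append(d["frame"][:,:,::-1])
    print(n,d["mtx"].tolist(),d["k1"],(d["T"] if "T" in d else d["mount"]).round(3).tolist(),(d["depth"]>0).mean())
    cv2.imwrite(f"pics/{n}0.png",ims[-1])
E
```

```text
pics
{'time': 0.0, 'joints': array([ 1.06456164e+00,  3.13494762e-01,  1.49846251e+00, -5.12010659e-06,
        1.33101058e+00, -2.23404458e-01]), 'qd': array([ 0.00017039, -0.00011201,  0.00051197, -0.00060755, -0.00048737,
       -0.00171151]), 'joint_efforts': array([ 4.78096063e-04, -4.12270904e+01, -2.59739721e+01, -2.66078714e-04,
        4.22157827e-03,  1.91243501e-06]), 'tool_pos': array([0.14639594, 0.50389648, 0.23070261]), 'orientation': array([-4.42718915e-01, -3.10975029e+00,  2.02046710e-03]), 'force': array([-0.11115463, -0.49963455,  0.01599107]), 'ft_torque': array([0.02223825, 0.0412289 , 0.00962215]), 'grip_force': 0.0, 'gripper_width': 0.08551207937174339}
side [[485.9324273478572, 0.0, 276.60854746158947], [0.0, 485.9324273478572, 211.11116085870444], [0.0, 0.0, 1.0]] 0.042915504687525884 [[-0.993, -0.074, 0.095, 0.448], [-0.12, 0.619, -0.776, 1.276], [-0.001, -0.782, -0.623, 1.083], [0.0, 0.0, 0.0, 1.0]] 0.9930442176870748
top [[383.5142927664154, 0.0, 277.12866652086296], [0.0, 383.5142927664154, 207.55088988459644], [0.0, 0.0, 1.0]] -0.07198232744257281 [[-0.074, -0.976, 0.203, 0.386], [-0.997, 0.073, -0.014, 0.005], [-0.001, -0.203, -0.979, 1.161], [0.0, 0.0, 0.0, 1.0]] 0.9959098639455782
wrist [[358.1331390606695, 0.0, 277.0150048136829], [0.0, 358.1331390606695, 215.63745079429256], [0.0, 0.0, 1.0]] -0.07559421244077386 [[0.001, -0.957, -0.289, 0.073], [1.0, 0.0, 0.001, -0.0], [-0.001, -0.289, 0.957, -0.142], [0.0, 0.0, 0.0, 1.0]] 0.9959948979591837
```

View pics/top0.png

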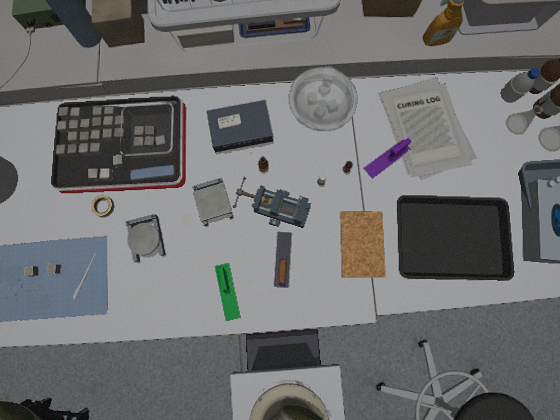

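View pics/side0.png

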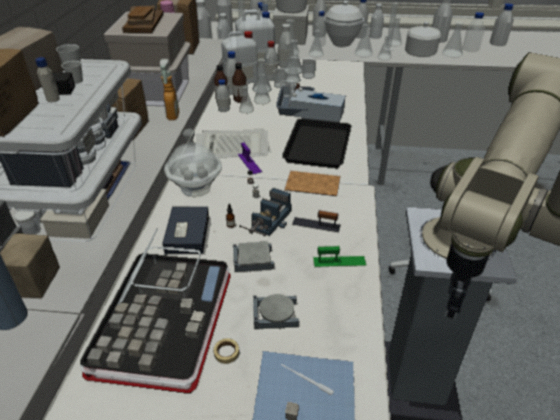

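The top view shows the trowel (brown handle) at about (283,260), the disc on its stand at (145,238), the tile at (212,201), the vice at (280,205) and the board at (362,244). The side view matches this, and the green and purple trowels are decoys.

```bash
cat > h.py <<'E'
import numpy as np,cv2
from scipy.spatial.transform import Rotation as R
def rays(d,uv):
    uv=np.asarray(uv,float).reshape(-1,2);K=d["mtx"];p=(uv-K[:2,2])/[K[0,0],K[1,1]];k=float(d["k1"]);q=p.copy()
    for _ in range(20): q=p/(1+k*(q**2).sum(1,keepdims=True))
    return np.c_[q,np.ones(len(q))]
def plane(d,uv,z,T=None):
    T=d["T"] if T is None else T;r=rays(d,uv)@T[:3,:3].T;o=T[:3,3]
    return o+r*((z-o[2])/r[:,2])[:,None]
def cloud(d,T=None):
    T=d["T"] if T is None else T;h,w=d["depth"].shape
    uv=np.stack(np.meshgrid(np.arange(w),np.arange(h)),-1).reshape(-1,2)
    P=rays(d,uv)*d["depth"].reshape(-1,1)
    return (P@T[:3,:3].T+T[:3,3]).reshape(h,w,3)
def rect(P):
    (c,s,a)=cv2.minAreaRect(np.asarray(P[:,:2]*1000,np.float32));return np.round(c,1),np.round(s,1),round(a,1)
def toolT(s,d):
    T=np.eye(4);T[:3,:3]=R.from_rotvec(s["orientation"]).as_matrix();T[:3,3]=s["tool_pos"];return T@d["mount"]
E
python3 - <<'E'
from h import *
d=dict(np.load("top0.npz"));f=d["frame"];C=cloud(d)
hsv=cv2.cvtColor(f,cv2.COLOR_RGB2HSV)
def comp(m,seed):
    n,l=cv2.connectedComponents(m.astype(np.uint8));b=l==l[seed[1],seed[0]]; print(b.sum(),m[seed[1],seed[0]]);return b
def meas(m,z):
    v,u=np.nonzero(m);P=plane(d,np.c_[u,v],z);print(rect(P),'depth z med',np.median(C[m][:,2]).round(4));
for s in [(283,272),(283,245),(362,244),(145,238),(212,201),(145,220),(300,300)]: print(s,hsv[s[1],s[0]],C[s[1],s[0]].round(3))
m=comp((hsv[...,0]>5)&(hsv[...,0]<25)&(hsv[...,1]>100),(362,244));meas(m,.008)
m=comp((hsv[...,0]>3)&(hsv[...,0]<25)&(hsv[...,1]>90),(283,272));meas(m,.062)
big=cv2.resize(f[180:300,110:310],None,fx=4,fy=4,interpolation=cv2.INTER_CUBIC)
cv2.imwrite("pics/crop0.png",big[:,:,::-1])
# height mask points
for name,(u0,u1,v0,v1) in dict(disc=(115,175,205,270),tile=(185,238,172,230)).items():
    S=C[v0:v1,u0:u1].reshape(-1,3);print(name,np.percentile(S[:,2],[5,50,80,90,95,99]).round(4))
    t=S[(S[:,2]>.034)&(S[:,2]<.044)];print(len(t),rect(t),np.median(t,0).round(4))
E
```

```text
(283, 272) [ 14 168 111] [ 0.426 -0.014  0.063]
(283, 245) [116  24  73] [ 0.509 -0.021  0.001]
(362, 244) [ 16 128 151] [ 0.494 -0.26   0.007]
(145, 238) [ 47  15 120] [0.556 0.387 0.039]
(212, 201) [ 20   6 123] [0.653 0.182 0.041]
(145, 220) [120  19  41] [0.61  0.387 0.038]
(300, 300) [110   5 161] [ 0.343 -0.059 -0.001]
2732 True
(array([ 493.4, -259.7]), array([128.2, 197.4]), 85.5) depth z med 0.0087
134 True
(array([432.3, -11.4]), array([17., 62.]), 85.5) depth z med 0.0624
disc [-0.0015  0.0031  0.0375  0.04    0.0413  0.0432]
952 (array([561.3, 394.6]), array([118.8,  98.9]), 10.3) [0.5598 0.393  0.0392]
tile [-0.0015  0.0039  0.0391  0.0408  0.0419  0.0564]
1096 (array([660.6, 184.8]), array([114. ,  96.9]), 13.3) [0.656  0.1838 0.0391]
```

View pics/crop0.png

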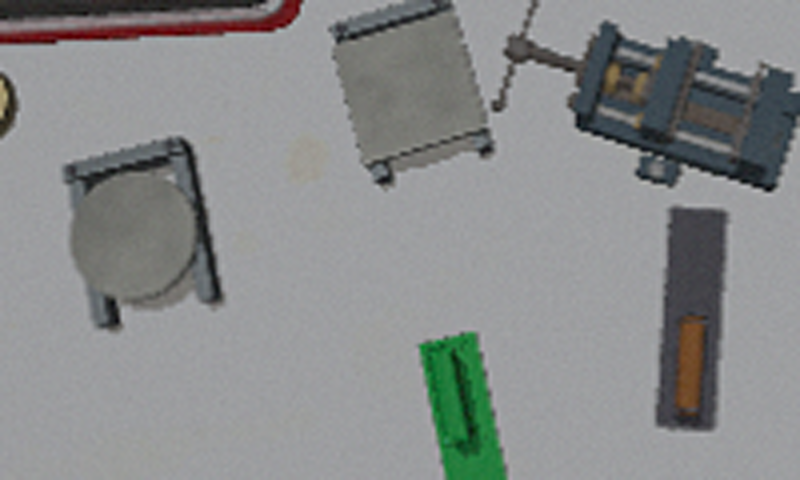

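The crop shows the trowel blade pointing ahead toward the vice, and the stand's open end facing the robot with its rails leaning slightly left. I'll look at the disc from near with the wrist camera before fetching the trowel.

Call:
servo_tool(motion=[[0,0,0,-4,0,-0.5,1],[0,0,0,-5.5,0,-0.5,1],[0,0,0,-5.5,0,-0.5,1],[0,0,0,-5.5,0,-0.5,1],[0,0,0,-5.5,0,-0.5,1]])

```text
time: 0.78
tool_pos: [0.3978, 0.4308, 0.2563]
orientation: [-0.443, -3.11, 0.0]
force: [-0.7, -0.0, 0.3]
gripper_width: 0.0855
grip_force: 0.0
```

Call:
servo_tool(motion=[[0,0,0,-5.5,-0.5,-0.5,1],[0,0,0,-5.5,-0.4,0,1],[0,0,-0.16,-4,0,0,1],[0,0,-0.17,0,0,0,1],[0,0,-0.16,0,0,0,1]])

```text
time: 1.4
tool_pos: [0.5381, 0.3807, 0.2605]
orientation: [0.332, -3.123, 0.001]
force: [-0.4, 0.5, -0.1]
gripper_width: 0.0854
grip_force: 0.0
```

```bash
python3 - <<'E'
from h import *
from station import *
s=get_state();d=snapshot("wrist");d["T"]=toolT(s,d);np.savez("w1.npz",**d)
print(s["time"],s["tool_pos"],s["orientation"],s["joints"].round(2));cv2.imwrite("pics/w1.png",d["frame"][:,:,::-1])
E
```

```text
1.4 [0.53812103 0.3806982  0.26050368] [ 3.31913414e-01 -3.12281375e+00  5.57644764e-04] [ 0.44  0.61  0.97  0.    1.56 -1.34]
```

View pics/w1.png

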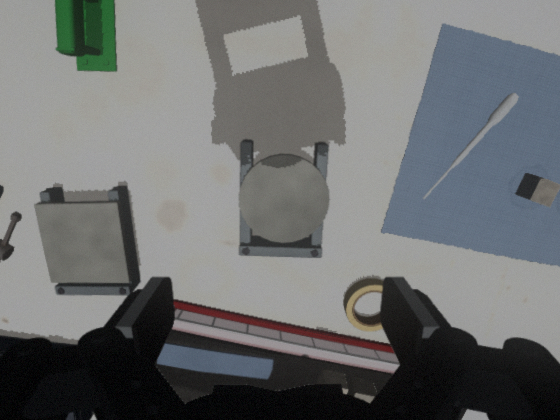

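Wrist view: the disc is centred at (284,198) with radius about 45 px. The rails run along columns 247 and 321, the crossbar is at row 250 (the far end), and the tile is at (87,242).

```bash
python3 - <<'E'
from h import *
d=dict(np.load("w1.npz"));C=cloud(d);hsv=cv2.cvtColor(d["frame"],cv2.COLOR_RGB2HSV).astype(int)
print(hsv[198,284],hsv[250,285],hsv[230,245],hsv[220,284],hsv[150,320],C[198,284].round(4),C[250,285].round(4))
reg=np.zeros(hsv.shape[:2],bool);reg[135:262,232:336]=1
m=reg&(C[...,2]>.0335)&(C[...,2]<.045)&(hsv[...,2]>95)
m=cv2.morphologyEx(m.astype(np.uint8),cv2.MORPH_OPEN,np.ones((5,5)))
v,u=np.nonzero(m);P=plane(d,np.c_[u,v],.038);c,r=cv2.minEnclosingCircle((P[:,:2]*1000).astype(np.float32));print('disc',len(P),P.mean(0).round(4),c,r,2*(len(P))**.5)
D=P.mean(0)[:2]
# stand: dark-ish raised pixels, not disc
w=reg&(C[...,2]>.02)&(C[...,2]<.045)
q=C[w][:,:2];print('stand all',rect(q))
b=C[reg&(C[...,2]>.031)&(m==0)];b=b[np.linalg.norm(b[:,:2]-D,axis=1)>.05];print('bar',len(b),rect(b),np.median(b[:,2]))
e=C[reg&(C[...,2]>.022)&(C[...,2]<.033)];
for th in np.deg2rad(np.arange(8,22,1)):
    x=np.array([np.cos(th),np.sin(th)]);y=np.array([-x[1],x[0]])
    a=(C[w][:,:2]-D)@y;l=(C[w][:,:2]-D)@x;k=(l<-.01)&(l>-.056)&(np.abs(a)>.03);A=a[k]
    print(round(np.rad2deg(th)),A[A>0].std().round(5),A[A<0].std().round(5),A[A>0].mean().round(4),A[A<0].mean().round(4),k.sum())
E
```

```text
[ 40  14 113] [111  18  99] [100  22 105] [ 36  12 109] [113  14  73] [0.5539 0.3912 0.0367] [0.6119 0.4053 0.0348]
disc 6223 [0.5614 0.3922 0.038 ] (569.1773681640625, 391.768310546875) 60.0357780456543 157.77198737418502
stand all (array([558.8, 391.8]), array([125.5,  94.2]), 10.4)
bar 601 (array([542.9, 387.7]), array([158.,  90.]), 10.4) 0.03594225715572019
8 0.00406 0.00495 0.0366 -0.0396 1216
9 0.00411 0.00477 0.0369 -0.0392 1216
10 0.00412 0.00458 0.0373 -0.0389 1208
11 0.00419 0.00453 0.0377 -0.0383 1223
12 0.00432 0.00426 0.038 -0.0381 1209
13 0.00441 0.00421 0.0385 -0.0377 1208
14 0.00467 0.00415 0.0387 -0.0374 1219
15 0.00477 0.00405 0.0392 -0.037 1211
16 0.00501 0.00401 0.0396 -0.0367 1212
17 0.00529 0.00395 0.0399 -0.0365 1208
18 0.00552 0.00388 0.0404 -0.0364 1199
19 0.00578 0.00383 0.0407 -0.0361 1190
20 0.00606 0.0038 0.0413 -0.036 1190
21 0.00635 0.00379 0.0416 -0.0359 1185
```

```bash
python3 - <<'E'
from h import *
d=dict(np.load("w1.npz"));C=cloud(d);f=cv2.GaussianBlur(d["frame"],(3,3),0);hsv=cv2.cvtColor(f,cv2.COLOR_RGB2HSV).astype(int)
reg=np.zeros(hsv.shape[:2],bool);reg[148:262,232:336]=1
m=(reg&(hsv[...,0]<70)&(hsv[...,2]>85)&(hsv[...,2]<140)&(C[...,2]>.03)).astype(np.uint8)
m=cv2.morphologyEx(m,cv2.MORPH_OPEN,np.ones((7,7)))
cs=max(cv2.findContours(m,0,1)[0],key=cv2.contourArea)[:,0]
P=plane(d,cs,.038)[:,:2]
c,r=cv2.minEnclosingCircle((P*1000).astype(np.float32));print('circle',c,r)
A=np.c_[P,np.ones(len(P))];x=np.linalg.lstsq(A,-(P**2).sum(1),rcond=None)[0];print('lsq',-x[:2]/2,np.sqrt((x[:2]**2).sum()/4-x[2]))
# outer silhouette of bar/rails: table boundary, V thresholds
s=(reg&(C[...,2]>.018)).astype(np.uint8);u=np.arange(248,318)
far=[np.nonzero(s[:,k])[0].max() for k in u];Q=plane(d,np.c_[u,far],.036)
k=np.polyfit(Q[:,1],Q[:,0],1);print('bar far edge angle',np.rad2deg(np.arctan(-k[0])),Q.mean(0), np.std(Q[:,0]-np.polyval(k,Q[:,1])))
th=np.arctan(-k[0]);ax=np.array([np.cos(th),np.sin(th)]);D=-x[:2]/2;print('along',(Q[:,:2]-D)@ax@np.ones(len(u))/len(u))
for rows,sgn in((range(152,240),1),(range(152,240),-1)):
    E=[(np.nonzero(s[v])[0].max() if sgn>0 else np.nonzero(s[v])[0].min(),v) for v in rows];Q=plane(d,E,.028)
    k=np.polyfit(Q[:,0],Q[:,1],1);res=np.abs(Q[:,1]-np.polyval(k,Q[:,0]));g=res<.002;k=np.polyfit(Q[g,0],Q[g,1],1)
    print('rail outer',np.rad2deg(np.arctan(k[0])),g.sum(),'lateral of disc',(D[1]-np.polyval(k,D[0]))*np.cos(np.arctan(k[0])))
E
```

```text
circle (555.3095703125, 391.28662109375) 47.57282638549805
lsq [0.55742279 0.39175282] 0.04555546977811271
bar far edge angle 9.612766925140175 [0.61900052 0.40399339 0.036     ] 0.001122461528181754
along 0.06275714598826225
rail outer 10.550845793198365 60 lateral of disc -0.04377386029228918
rail outer 9.599432932196759 84 lateral of disc 0.046685705433642026
```

Disc centre is about (0.556, 0.3915) with the rails at 10.3°; the radius, lateral centring and bar distance all match the given sizes. Next I'll look at the trowel.

Call:
servo_tool(motion=[[0,0,0,2,-4,0,1],[0,0,0,2.7,-5.2,0,1],[0,0,0,2.7,-5.2,0,1],[0,0,0,2.7,-5.2,0,1],[0,0,0,2.7,-5.2,0,1]])

```text
time: 2.08
tool_pos: [0.4626, 0.1105, 0.2612]
orientation: [-0.321, 3.125, -0.0]
force: [0.8, -0.7, 0.2]
gripper_width: 0.0851
grip_force: 0.0
```

Call:
servo_tool(motion=[[0,0,0,2.7,-5.2,0,1],[0,0,0,2.2,-4.4,0,1],[0,0,0.15,1,-1.5,0,1],[0,0,0.15,0,0,0,1],[0,0,0,0,0,0,1]])

```text
time: 2.7
tool_pos: [0.4284, -0.0088, 0.2613]
orientation: [-0.147, -3.138, -0.0]
force: [0.3, -0.0, -0.3]
gripper_width: 0.0855
grip_force: 0.0
```

```bash
python3 - <<'E'
from h import *
from station import *
s=get_state();d=snapshot("wrist");d["T"]=toolT(s,d);np.savez("w2.npz",**d)
print(s["time"],s["tool_pos"],s["orientation"],s["joints"].round(2));cv2.imwrite("pics/w2.png",d["frame"][:,:,::-1])
E
```

```text
2.7 [ 0.42844527 -0.00875036  0.26127558] [-1.46993706e-01 -3.13809364e+00 -7.02971522e-05] [-0.3   0.07  1.71  0.    1.36 -1.77]
```

View pics/w2.png

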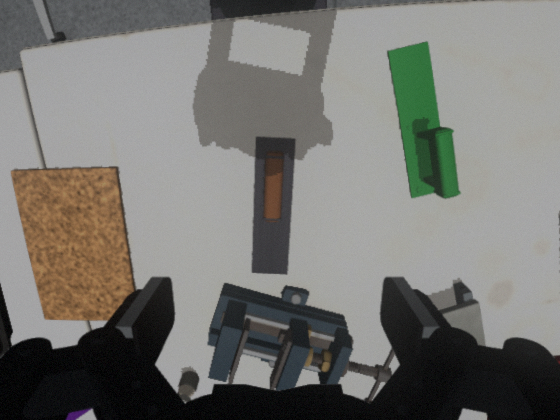

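The wrist view shows the handle at (273,185), the blade from row 138 to 273 (tip toward the vice), and the whole board at about (78,245).

```bash
python3 - <<'E'
from h import *
d=dict(np.load("w2.npz"));C=cloud(d);f=cv2.GaussianBlur(d["frame"],(3,3),0);hsv=cv2.cvtColor(f,cv2.COLOR_RGB2HSV).astype(int)
def big(m):
    n,l,st,_=cv2.connectedComponentsWithStats(m.astype(np.uint8));return l==1+st[1:,4].argmax()
def show(n,m,z):
    v,u=np.nonzero(m);P=plane(d,np.c_[u,v],z);print(n,m.sum(),rect(P),P.mean(0).round(4),np.median(C[m][:,2]).round(4))
br=(hsv[...,0]>3)&(hsv[...,0]<25)&(hsv[...,1]>90)
R1=np.zeros_like(br);R1[140:235,255:295]=1
h=big(br&R1&(C[...,2]>.055));show('handle',h,.062)
R2=np.zeros_like(br);R2[100:340,0:180]=1;show('board',big(br&R2),.008)
R3=np.zeros_like(br);R3[120:280,240:305]=1
print(hsv[250,272],hsv[145,275],hsv[150,240])
bl=big(R3&((hsv[...,2]<82)|h));show('blade',bl,.003)
# blade side edges, front half
for sd in(0,1):
    E=[((np.nonzero(bl[v])[0].max()+.5) if sd else np.nonzero(bl[v])[0].min()-.5,v) for v in range(205,268)];Q=plane(d,E,.003)
    k=np.polyfit(Q[:,0],Q[:,1],1);print('edge deg',np.rad2deg(np.arctan(k[0])),np.polyval(k,.43),np.std(Q[:,1]-np.polyval(k,Q[:,0])))
print('tip z',C[255:270,265:275,2].mean())
E
```

```text
handle 937 (array([431. , -13.2]), array([16.2, 58.9]), 81.8) [ 0.4307 -0.0132  0.062 ] 0.061
board 14609 (array([ 494.6, -260. ]), array([128.8, 197.9]), 85.5) [ 0.4853 -0.2596  0.008 ] 0.007
[135  16  62] [150   6  44] [ 18   9 136]
blade 4864 (array([467. , -17.7]), array([ 43.6, 163.4]), 82.5) [ 0.4617 -0.0176  0.003 ] 0.0026
edge deg -8.24743829119797 -0.03366502499974594 0.00034684743803212225
edge deg -7.910647331973935 0.0075418337281490805 0.0003415708148105075
tip z 0.0021607233637525873
```

Call:
servo_tool(motion=[[0,0,0.047,0,0,2,1],[0,0,0,-0.26,-0.37,4.5,1],[0,0,0,0,0,5.5,1],[0,0,0,0,0,5.5,1],[0,0,0,0,0,3.5,1]])

```text
time: 3.38
tool_pos: [0.4298, -0.0121, 0.0492]
orientation: [-0.215, -3.132, -0.001]
force: [0.7, 0.2, 0.3]
gripper_width: 0.0853
grip_force: 0.0
```

Call:
servo_tool(motion=[[0,0,0,0,0,2.1,1],[0,0,0,0,0,0,1],[0,0,0,0,0,0,-0.3],[0,0,0,0,0,0,-0.6],[0,0,0,0,0,0,-1]], grip_force=40)

```text
time: 4.0
tool_pos: [0.431, -0.0128, 0.0309]
orientation: [0.219, 3.133, -0.0]
force: [0.2, -0.4, -1.3]
gripper_width: 0.0321
grip_force: 0.0
```

Call:
servo_tool(motion=[[0,0,0,0,0,0,-1],[0,0,0,0,0,0,-1],[0,0,0,0,0,0,-1],[0,0,0,0,0,0,-1]], grip_force=90)

```text
time: 4.5
tool_pos: [0.4309, -0.0129, 0.0308]
orientation: [0.219, 3.133, -0.0]
force: [-1.4, -0.8, 5.8]
gripper_width: 0.0168
grip_force: 88.2
```

Call:
servo_tool(motion=[[0,0,0,0,0,-0.5,-1],[0,0,0,0,0,-2.5,-1],[0,0,0,0,0,-4,-1],[0,0,0,0,0,-3,-1],[0,0,0,0,0,0,-1]], grip_force=100)

```text
time: 5.12
tool_pos: [0.4315, -0.0129, 0.1319]
orientation: [0.219, 3.13, -0.001]
force: [0.4, -0.3, -1.8]
gripper_width: 0.0167
grip_force: 97.8
```

```bash
cat > chk.py <<'E'
from h import *
from station import *
import sys
def blade(d):
    "blade pose from wrist view: plane fit of blade depth ahead of the handle, edges; uses tool frame"
    M=d["mount"];C=cloud(d,M)  # tool frame
    m=(C[...,0]<-.040)&(C[...,0]>-.125)&(np.abs(C[...,1])<.035)&(np.abs(C[...,2]-.028)<.02)&(d["depth"]>0)
    return C,m
s=get_state();d=snapshot("wrist");d["T"]=toolT(s,d);np.savez(sys.argv[1]+".npz",**d)
C,m=blade(d);P=C[m];print(s["time"],s["tool_pos"].round(4),s["orientation"].round(3),s["gripper_width"],len(P))
if len(P)>50:
    A=np.c_[P[:,:2],np.ones(len(P))];k=np.linalg.lstsq(A,P[:,2],rcond=None)[0]
    print('slope along x deg (tool z per -x ahead)',np.rad2deg(-k[0]),'roll',np.rad2deg(k[1]),'z top at grip',k[2],'at -90mm',k[2]-.09*k[0],'rms',np.std(A@k-P[:,2]))
    print(rect(P))
cv2.imwrite(f"pics/{sys.argv[1]}.png",d["frame"][:,:,::-1])
E
python3 chk.py w3
```

```text
5.125 [ 0.4315 -0.0129  0.1319] [ 2.19e-01  3.13e+00 -1.00e-03] 0.01666012717056044 406
slope along x deg (tool z per -x ahead) 0.7822021510656434 roll 0.2750152795989774 z top at grip 0.027638222504558264 at -90mm 0.028866902770263242 rms 0.0005343699232632836
(array([-73.4,  -0.1]), array([21.1, 35.7]), 1.3)
```

View pics/w3.png

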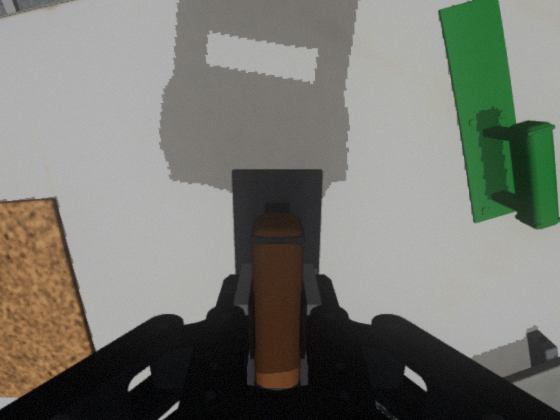

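The trowel is held straight in the fingers and level to within 1°, with its underside about 31 mm below the TCP. Next is the pre-insert point in front of the stand.

Call:
servo_tool(motion=[[0,0,0,0.6,1.8,0,-1],[0,0,0,1.5,4.5,0,-1],[0,0,0,1.6,4.8,0,-1],[0,0,0,1.6,4.8,0,-1],[0,0,0,1.6,4.8,0,-1]])

```text
time: 5.8
tool_pos: [0.3899, 0.2032, 0.1288]
orientation: [-0.22, -3.131, 0.001]
force: [1.2, -0.2, -1.9]
gripper_width: 0.017
grip_force: 97.9
```

Call:
servo_tool(motion=[[0,0,0,1.6,4.8,0,-1],[0,0,0,1.6,4.8,0,-1],[0,0,0,1.2,3.8,0,-1],[0,0,-0.08,0.5,1.5,0,-1],[0,0,-0.12,0,0,0,-1]])

```text
time: 6.42
tool_pos: [0.3622, 0.3568, 0.1283]
orientation: [0.103, -3.137, 0.002]
force: [0.2, -1.6, -2.1]
gripper_width: 0.0169
grip_force: 98.0
```

Call:
servo_tool(motion=[[0,0,-0.12,0,0,0,-1],[0,0,0,0,0,0,-1],[0,0,0,0,0,0,-1]])

```text
time: 6.8
tool_pos: [0.3631, 0.356, 0.1295]
orientation: [0.279, -3.128, 0.001]
force: [-0.4, -0.3, -1.7]
gripper_width: 0.0169
grip_force: 98.0
```

```bash
python3 - <<'E'
from h import *
from station import *
s=get_state();p=s["tool_pos"];M=R.from_rotvec(s["orientation"]).as_matrix();print(s["time"],p,M.round(4).tolist())
th=np.deg2rad(10.3);ax=np.array([np.cos(th),np.sin(th),0])
for g in(.195,.09):
    t=np.array([.556,.3915,0])-g*ax;t[2]=.044;print(g,'shift tool cm',(100*M.T@(t-p)).round(2))
x=-M[:,0];print('yaw',np.rad2deg(np.arctan2(x[1],x[0])))
d=snapshot("wrist");d["T"]=toolT(s,d);np.savez("w4.npz",**d);cv2.imwrite("pics/w4.png",d["frame"][:,:,::-1])
d=snapshot("side");np.savez("s4.npz",**d);f=d["frame"][220:380,190:370];cv2.imwrite("pics/s4.png",cv2.resize(f,None,fx=4,fy=3.7)[:,:,::-1])
E
```

```text
6.8 [0.36307845 0.35601862 0.12946692] [[-0.9842, -0.1769, -0.0013], [-0.1769, 0.9842, -0.0008], [0.0014, -0.0005, -1.0]]
0.195 shift tool cm [-0.13  0.05  8.55]
0.09 shift tool cm [-10.63   0.07   8.53]
yaw 10.187653368145572
```

View pics/s4.png

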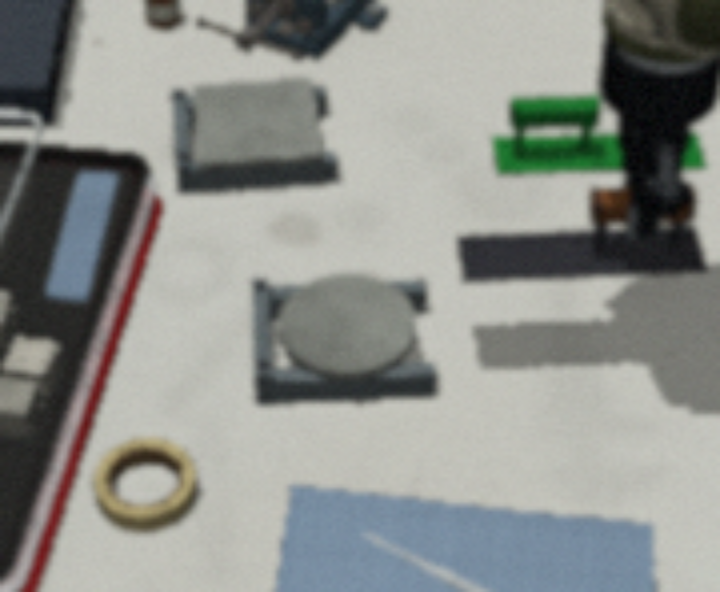

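The side view shows the trowel hovering in line in front of the stand's open end, blade ahead of the grip. I'll descend and check force and height before inserting.

Call:
servo_tool(motion=[[0,0,0,0,0,2.5,-1],[0,0,0,0,0.05,3.5,-1],[0,0,0,0,0,2,-1],[0,0,0,0,0,0.5,-1],[0,0,0,0,0,0,-1]])

```text
time: 7.52
tool_pos: [0.3635, 0.3568, 0.0457]
orientation: [-0.282, 3.129, 0.0]
force: [0.9, -0.3, -0.8]
gripper_width: 0.0165
grip_force: 98.0
```

Call:
servo_tool(motion=[[0,0,0,-1,0,0,-1],[0,0,0,-1.5,0,0,-1],[0,0,0,-1.5,0,0,-1],[0,0,0,-0.5,0,0,-1],[0,0,0,0,0,0,-1]])

```text
time: 8.15
tool_pos: [0.4078, 0.3648, 0.0455]
orientation: [-0.282, 3.129, 0.0]
force: [0.1, -0.6, -2.1]
gripper_width: 0.0165
grip_force: 98.0
```

```bash
python3 - <<'E'
from h import *
from station import *
s=get_state();p=s["tool_pos"];M=R.from_rotvec(s["orientation"]).as_matrix();print(s["time"],p,s["force"],s["ft_torque"])
th=np.deg2rad(10.3);t=np.array([.556,.3915,0])-.09*np.array([np.cos(th),np.sin(th),0]);t[2]=.044;print('shift tool cm',(100*M.T@(t-p)).round(2))
d=snapshot("side");f=d["frame"][260:350,240:370];cv2.imwrite("pics/s5.png",cv2.resize(f,None,fx=6,fy=6)[:,:,::-1])
E
```

```text
8.15 [0.40779386 0.36482682 0.04551788] [ 0.07681183 -0.6157166  -2.11894443] [-0.01035751  0.05142034  0.00817438]
shift tool cm [-6.06 -0.03  0.15]
```

View pics/s5.png

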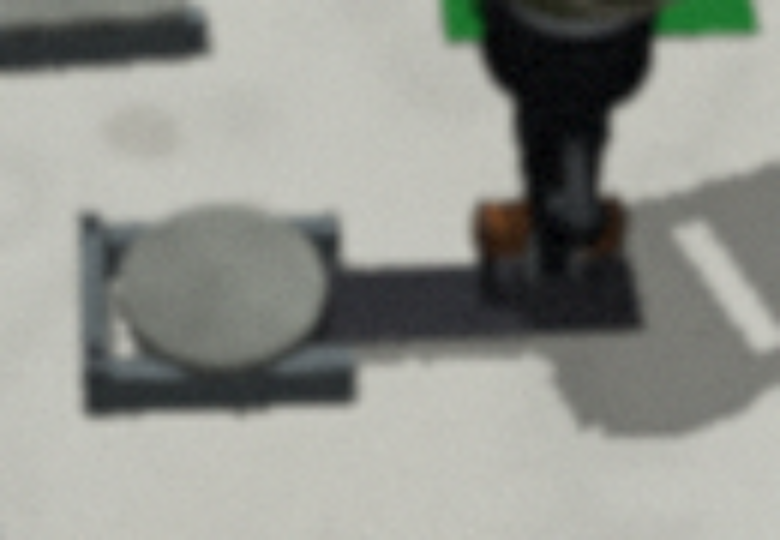

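The blade is entering under the disc, centred between the rails, with no contact force. I'll finish the insertion, then lift slowly.

Call:
servo_tool(motion=[[0,0,0,-1,0,0.1,-1],[0,0,0,-1.5,0,0,-1],[0,0,0,-1.5,0,0,-1],[0,0,0,-1.3,0,0,-1],[0,0,0,-0.6,0,0,-1]], grip_force=110)

```text
time: 8.82
tool_pos: [0.4663, 0.3754, 0.0442]
orientation: [-0.282, 3.129, 0.0]
force: [-0.9, -0.1, -2.0]
gripper_width: 0.0165
grip_force: 107.5
```

Call:
servo_tool(motion=[[0,0,0,0,0,0,-1],[0,0,0,0,0,-0.3,-1],[0,0,0,0,0,-0.4,-1],[0,0,0,0,0,-0.2,-1],[0,0,0,0,0,0,-1]])

```text
time: 9.45
tool_pos: [0.4656, 0.3754, 0.0536]
orientation: [-0.283, 3.128, 0.0]
force: [-0.7, 0.8, -1.5]
gripper_width: 0.0164
grip_force: 107.5
```

Call:
servo_tool(motion=[[0,0,0,0,0,-0.15,-1],[0,0,0,0,0,-0.15,-1],[0,0,0,0,0,-0.15,-1],[0,0,0,0,0,-0.15,-1],[0,0,0,0,0,-0.2,-1]])

```text
time: 10.07
tool_pos: [0.4655, 0.3753, 0.0613]
orientation: [0.283, -3.129, 0.0]
force: [0.2, -0.4, -2.9]
gripper_width: 0.0163
grip_force: 107.5
```

Call:
servo_tool(motion=[[0,0,0,0,0,-0.2,-1],[0,0,0,0,0,-0.2,-1],[0,0,0,0,0,-0.1,-1],[0,0,0,0,0,0,-1],[0,0,0,0,0,0,-1]])

```text
time: 10.7
tool_pos: [0.4656, 0.3754, 0.0662]
orientation: [0.283, -3.129, 0.0]
force: [-0.3, -0.1, -2.7]
gripper_width: 0.0165
grip_force: 107.5
```

```bash
python3 - <<'E'
from h import *
from station import *
s=get_state();p=s["tool_pos"];M=R.from_rotvec(s["orientation"]).as_matrix();print(s["time"],p,s["force"],s["ft_torque"],M.round(4).tolist())
d=snapshot("side");np.savez("s6.npz",**d);C=cloud(d);f=d["frame"][260:350,230:360];cv2.imwrite("pics/s6.png",cv2.resize(f,None,fx=6,fy=6)[:,:,::-1])
D=np.array([.556,.3915]);m=(np.linalg.norm(C[...,:2]-D,axis=2)<.042)&(C[...,2]>.03);P=C[m];A=np.c_[P[:,:2]-D,np.ones(len(P))];k=np.linalg.lstsq(A,P[:,2],rcond=None)[0];print('disc top plane',k.round(4),len(P))
E
```

```text
10.7 [0.46556053 0.37536293 0.06620743] [-0.25943635 -0.08883999 -2.71611505] [-0.01251611  0.10458021  0.0288847 ] [[-0.9838, -0.1792, -0.0002], [-0.1792, 0.9838, -0.0001], [0.0002, -0.0, -1.0]]
disc top plane [-0.0391 -0.0399  0.0472] 556
```

View pics/s6.png

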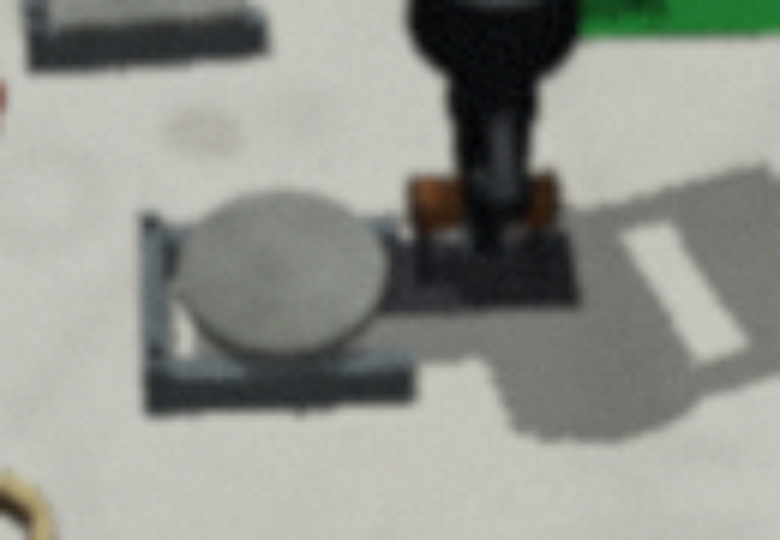

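The disc is off the rails on the blade and looks level. I'll check the apparent tilt against the earlier, resting view before carrying.

```bash
cat > tilt.py <<'E'
from h import *
def tilt(d,D,lo,hi,r=.036):
    C=cloud(d);m=(np.linalg.norm(C[...,:2]-D,axis=2)<r)&(C[...,2]>lo)&(C[...,2]<hi);P=C[m]
    A=np.c_[P[:,:2]-D,np.ones(len(P))];k=np.linalg.lstsq(A,P[:,2],rcond=None)[0];return np.rad2deg(k[:2]).round(2),k[2].round(4),len(P)
E
python3 - <<'E'
from tilt import *
D=np.array([.556,.3915])
for n,lo,hi in(("side0",.03,.046),("s4",.03,.046),("s6",.038,.056)): print(n,tilt(dict(np.load(n+".npz")),D,lo,hi))
E
```

```text
side0 (array([0.1 , 0.07]), np.float64(0.0368), 411)
s4 (array([-0.69,  0.35]), np.float64(0.0365), 409)
s6 (array([-0.58, -0.25]), np.float64(0.0466), 407)
```

Call:
servo_tool(motion=[[0,0,0,0,0,-0.3,-1],[0,0,0,0,0,-0.5,-1],[0,0,0,0,0,-0.7,-1],[0,0,0,0,0,-0.9,-1],[0,0,0,0,0,-1.0,-1]])

```text
time: 11.38
tool_pos: [0.4657, 0.3754, 0.1011]
orientation: [-0.283, 3.129, 0.0]
force: [-0.6, -0.0, -2.0]
gripper_width: 0.0163
grip_force: 107.5
```

Call:
servo_tool(motion=[[0,0,0,0,0,-1.2,-1],[0,0,0,0,0,-1.2,-1],[0,0,0,0,0,-1.2,-1],[0,0,0,0,0,-1.2,-1],[0,0,0,0,0,-1.0,-1]])

```text
time: 12.0
tool_pos: [0.4657, 0.3754, 0.1592]
orientation: [-0.283, 3.129, 0.0]
force: [0.4, -0.0, -2.9]
gripper_width: 0.0169
grip_force: 107.8
```

Call:
servo_tool(motion=[[0,0,0,0,0,-0.8,-1],[0,0,0,0,0,-0.6,-1],[0,0,0,0,0,-0.4,-1],[0,0,0,0,0,-0.2,-1],[0,0,0,0,0,0,-1]])

```text
time: 12.62
tool_pos: [0.4656, 0.3754, 0.1782]
orientation: [0.283, -3.129, 0.0]
force: [-0.9, -0.0, -2.6]
gripper_width: 0.0168
grip_force: 107.8
```

```bash
python3 - <<'E'
from tilt import *
from station import *
D=np.array([.556,.3915])
s=get_state();print(s["time"],s["tool_pos"],s["orientation"],s["joints"].round(3))
z=s["tool_pos"][2]-.018
d=snapshot("side");np.savez("s7.npz",**d);print(tilt(d,D,z-.01,z+.01),z)
d=snapshot("top");np.savez("t7.npz",**d);print(tilt(d,D,z-.01,z+.01));print('top0',tilt(dict(np.load("top0.npz")),D,.028,.048))
E
```

```text
12.625 [0.46559866 0.37536266 0.1782188 ] [ 2.82686450e-01 -3.12873162e+00  1.31890246e-04] [ 0.483  0.516  1.342 -0.     1.285 -1.268]
(array([ 0.23, -0.13]), np.float64(0.1585), 441) 0.16021879939383432
(array([-0.  , -0.22]), np.float64(0.1616), 555)
top0 (array([-0.04, -0.4 ]), np.float64(0.0396), 451)
```

It is level within about 0.5° and the blade underside is at 0.147 m, clear of the vice. I'll carry it across with gentle ramps.

Call:
servo_tool(motion=[[0,0,0,0.07,-0.3,0,-1],[0,0,0,0.15,-0.7,0,-1],[0,0,0,0.24,-1.1,0,-1],[0,0,0,0.33,-1.5,0,-1],[0,0,0,0.42,-1.9,0,-1]])

```text
time: 13.35
tool_pos: [0.4635, 0.3179, 0.1783]
orientation: [-0.282, 3.129, -0.0]
force: [0.4, -0.6, -2.4]
gripper_width: 0.0168
grip_force: 107.8
```

Call:
servo_tool(motion=[[0,0,0,0.48,-2.2,0,-1],[0,0,0,0.55,-2.5,0,-1],[0,0,0,0.55,-2.5,0,-1],[0,0,0,0.55,-2.5,0,-1],[0,0,0,0.55,-2.5,0,-1]])

```text
time: 13.98
tool_pos: [0.4588, 0.1927, 0.1784]
orientation: [-0.282, 3.129, -0.0]
force: [0.3, 0.4, -3.1]
gripper_width: 0.0162
grip_force: 107.8
```

Call:
servo_tool(motion=[[0,0,0,0.55,-2.5,0,-1],[0,0,0,0.55,-2.5,0,-1],[0,0,0,0.55,-2.5,0,-1],[0,0,0,0.55,-2.5,0,-1],[0,0,0,0.55,-2.5,0,-1]])

```text
time: 14.6
tool_pos: [0.4539, 0.0649, 0.1785]
orientation: [-0.282, 3.128, -0.0]
force: [0.9, -0.2, -2.1]
gripper_width: 0.0166
grip_force: 107.8
```

Call:
servo_tool(motion=[[0,0,0,0.55,-2.5,0,-1],[0,0,0,0.55,-2.5,0,-1],[0,0,0,0.55,-2.5,0,-1],[0,0,0,0.55,-2.5,0,-1],[0,0,0,0.55,-2.5,0,-1]])

```text
time: 15.22
tool_pos: [0.4491, -0.0629, 0.1785]
orientation: [-0.282, 3.129, -0.001]
force: [0.5, 0.1, -2.6]
gripper_width: 0.0165
grip_force: 107.8
```

Call:
servo_tool(motion=[[0,0,0,0.55,-2.5,0,-1],[0,0,0,0.55,-2.5,0,-1],[0,0,0,0.55,-2.5,0,-1],[0,0,0,0.55,-2.5,0,-1],[0,0,0,0.48,-2.2,0,-1]])

```text
time: 15.85
tool_pos: [0.4444, -0.1877, 0.1785]
orientation: [-0.281, 3.129, -0.001]
force: [-0.9, -0.6, -2.7]
gripper_width: 0.0165
grip_force: 107.8
```

Call:
servo_tool(motion=[[0,0,0,0.42,-1.9,0,-1],[0,0,0,0.33,-1.5,0,-1],[0,0,0,0.24,-1.1,0,-1],[0,0,0,0.15,-0.7,0,-1],[0,0,0,0.07,-0.3,0,-1]])

```text
time: 16.48
tool_pos: [0.4432, -0.2428, 0.1782]
orientation: [0.283, -3.129, -0.0]
force: [-0.9, 1.1, -2.9]
gripper_width: 0.0164
grip_force: 107.8
```

Call:
servo_tool(motion=[[0,0,0.01,0,0,0,-1],[0,0,0.02,0,0,0,-1],[0,0,0.03,0,0,0,-1],[0,0,0.035,0,0,0,-1],[0,0,0.035,0,0,0,-1]])

```text
time: 17.1
tool_pos: [0.4432, -0.2426, 0.1783]
orientation: [0.075, -3.141, -0.0]
force: [0.2, -0.8, -2.5]
gripper_width: 0.0169
grip_force: 107.8
```

Call:
servo_tool(motion=[[0,0,0.035,0,0,0,-1],[0,0,0.035,0,0,0,-1],[0,0,0.03,0,0,0,-1],[0,0,0.02,0,0,0,-1],[0,0,0.01,0,0,0,-1]])

```text
time: 17.73
tool_pos: [0.4432, -0.2426, 0.1783]
orientation: [-0.126, -3.139, 0.0]
force: [0.2, -0.0, -3.6]
gripper_width: 0.0164
grip_force: 107.8
```

```bash
cat > fin.py <<'E'
from tilt import *
from station import *
import sys
s=get_state();p=s["tool_pos"];M=R.from_rotvec(s["orientation"]).as_matrix();print(s["time"],p,s["force"])
x=-M[:,0];print('yaw',np.rad2deg(np.arctan2(x[1],x[0])),M[2].round(4))
t=np.array([.4432,-.256,.008+.031]);print('shift tool cm',(100*M.T@(t-p)).round(2))
z=p[2]-.018;d=snapshot("top");np.savez(sys.argv[1]+".npz",**d);C=cloud(d)
D=(p+.092*x)[:2];print('expected disc',D,tilt(d,D,z-.01,z+.01))
hsv=cv2.cvtColor(d["frame"],cv2.COLOR_RGB2HSV)
m=(np.linalg.norm(C[...,:2]-D,axis=2)<.065)&(np.abs(C[...,2]-z)<.008)&((C[...,:2]-D)@x[:2]>-.049)
v,u=np.nonzero(m);P=plane(d,np.c_[u,v],z)[:,:2];c,r=cv2.minEnclosingCircle((P*1000).astype(np.float32));print('disc',c,r)
v0,u0=int(v.mean()),int(u.mean());f=d["frame"][v0-45:v0+75,u0-80:u0+80];cv2.imwrite(f"pics/{sys.argv[1]}.png",cv2.resize(f,None,fx=5,fy=5)[:,:,::-1])
E
python3 fin.py f1
```

```text
17.725 [ 0.44320658 -0.24263758  0.17830666] [ 0.24819832 -0.04670907 -3.5828671 ]
yaw -4.614550380349755 [ 0. -0. -1.]
shift tool cm [-0.11 -1.33 13.93]
expected disc [ 0.53490836 -0.25003917] (array([-0.58, -0.83]), np.float64(0.1613), 389)
disc (532.2892456054688, -247.0840606689453) 50.13091278076172
```

View pics/f1.png

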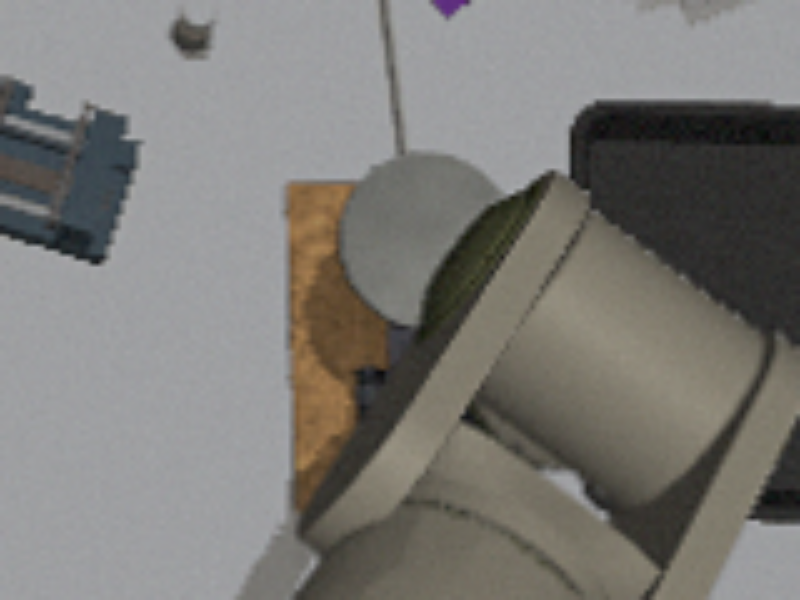

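The disc still sits centred on the blade above the board, partly hidden by the arm. I'll shift 13 mm sideways and descend.

Call:
servo_tool(motion=[[0,0,0,-0.05,-0.3,0,-1],[0,0,0,-0.06,-0.5,0.2,-1],[0,0,0,0,-0.4,0.4,-1],[0,0,0,0,-0.13,0.7,-1],[0,0,0,0,0,1.0,-1]])

```text
time: 18.4
tool_pos: [0.4432, -0.2561, 0.1547]
orientation: [0.126, 3.139, 0.0]
force: [-0.2, 0.6, -2.0]
gripper_width: 0.0167
grip_force: 107.8
```

Call:
servo_tool(motion=[[0,0,0,0,0,1.2,-1],[0,0,0,0,0,1.4,-1],[0,0,0,0,0,1.4,-1],[0,0,0,0,0,1.4,-1],[0,0,0,0,0,1.3,-1]])

```text
time: 19.02
tool_pos: [0.4432, -0.2559, 0.0873]
orientation: [-0.125, -3.139, -0.0]
force: [-0.6, 0.1, -2.1]
gripper_width: 0.0165
grip_force: 107.8
```

Call:
servo_tool(motion=[[0,0,0,0,0,1.1,-1],[0,0,0,0,0,0.9,-1],[0,0,0,0,0,0.7,-1],[0,0,0,0,0,0.5,-1],[0,0,0,0,0,0.4,-1]])

```text
time: 19.65
tool_pos: [0.4433, -0.2561, 0.0522]
orientation: [0.125, 3.139, -0.0]
force: [-0.1, -0.1, -2.3]
gripper_width: 0.0169
grip_force: 107.8
```

Call:
servo_tool(motion=[[0,0,0,0,0,0.3,-1],[0,0,0,0,0,0.2,-1],[0,0,0,0,0,0.1,-1],[0,0,0,0,0,0,-1],[0,0,0,0,0,0,-1]])

```text
time: 20.27
tool_pos: [0.4433, -0.256, 0.0464]
orientation: [0.125, 3.139, -0.0]
force: [0.4, -0.3, -2.6]
gripper_width: 0.0165
grip_force: 107.8
```

Call:
servo_tool(motion=[[0,0,0,0,0,0.1,-1],[0,0,0,0,0,0.1,-1],[0,0,0,0,0,0.1,-1],[0,0,0,0,0,0.1,-1],[0,0,0,0,0,0,-1]])

```text
time: 20.9
tool_pos: [0.4432, -0.256, 0.0422]
orientation: [-0.125, -3.139, -0.0]
force: [0.1, 1.0, -3.1]
gripper_width: 0.0164
grip_force: 107.8
```

Call:
servo_tool(motion=[[0,0,0,0,0,0.06,-1],[0,0,0,0,0,0.06,-1],[0,0,0,0,0,0.06,-1],[0,0,0,0,0,0.04,-1],[0,0,0,0,0,0,-1]])

```text
time: 21.52
tool_pos: [0.4432, -0.256, 0.0401]
orientation: [-0.125, -3.139, -0.0]
force: [1.0, -0.1, -3.2]
gripper_width: 0.0164
grip_force: 107.8
```

Call:
servo_tool(motion=[[0,0,0,0,0,0.04,-1],[0,0,0,0,0,0.04,-1],[0,0,0,0,0,0.02,-1],[0,0,0,0,0,0,-1]])

```text
time: 22.02
tool_pos: [0.4433, -0.256, 0.0391]
orientation: [0.125, 3.139, -0.0]
force: [0.7, 0.2, -2.7]
gripper_width: 0.0166
grip_force: 107.8
```

Call:
servo_tool(motion=[[0,0,0,0,0,0.03,-1],[0,0,0,0,0,0.03,-1],[0,0,0,0,0,0,-1],[0,0,0,0,0,0,-1]])

```text
time: 22.52
tool_pos: [0.4432, -0.2561, 0.0389]
orientation: [0.125, 3.139, -0.0]
force: [-4.2, 0.8, 4.5]
gripper_width: 0.0161
grip_force: 109.1
```

Contact: the force rose about 7 N and the blade rests on the board. I'll ease the grip, then open slowly.

Call:
servo_tool(motion=[[0,0,0,0,0,0,-1],[0,0,0,0,0,0,-1],[0,0,0,0,0,0,-1]], grip_force=20)

```text
time: 22.9
tool_pos: [0.4433, -0.2561, 0.0389]
orientation: [0.125, 3.139, -0.0]
force: [-3.7, 1.4, 5.5]
gripper_width: 0.0163
grip_force: 109.1
```

Call:
servo_tool(motion=[[0,0,0,0,0,0,-0.5],[0,0,0,0,0,0,-0.3],[0,0,0,0,0,0,0],[0,0,0,0,0,0,0.2],[0,0,0,0,0,0,0.2]])

```text
time: 23.52
tool_pos: [0.4433, -0.256, 0.0385]
orientation: [0.125, 3.139, -0.0]
force: [-0.4, 0.3, -0.4]
gripper_width: 0.0506
grip_force: 0.0
```

Call:
servo_tool(motion=[[0,0,0,0,0,0,0.2],[0,0,0,0,0,-0.5,0.2],[0,0,0,0,0,-1.5,0.2],[0,0,0,0,0,-3,0.2],[0,0,0,0,0,-4,0.2]])

```text
time: 24.15
tool_pos: [0.443, -0.2558, 0.1301]
orientation: [-0.125, -3.139, -0.001]
force: [0.8, -0.4, 0.2]
gripper_width: 0.0509
grip_force: 0.0
```

Call:
servo_tool(motion=[[0,0,0,0,0,-5,0.2],[0,0,0,3,0,-4,0.2],[0,0,0,4,0,0,0.2],[0,0,0,2,0,0,0.2],[0,0,0,0,0,0,0.2]])

```text
time: 24.78
tool_pos: [0.353, -0.2488, 0.2197]
orientation: [0.127, 3.138, -0.002]
force: [-0.7, -0.4, 0.2]
gripper_width: 0.051
grip_force: 0.0
```

```bash
python3 - <<'E'
from tilt import *
from station import *
s=get_state();print(s["time"],s["tool_pos"],s["force"])
d=snapshot("wrist");d["T"]=toolT(s,d);np.savez("w9.npz",**d);cv2.imwrite("pics/w9.png",d["frame"][:,:,::-1])
D=np.array([.5347,-.2634]);print('wrist',tilt(d,D,.01,.035))
d=snapshot("side");np.savez("s9.npz",**d);print('side',tilt(d,D,.01,.035))
E
```

```text
24.775 [ 0.35301067 -0.24881449  0.21970089] [-0.71001752 -0.38703571  0.16265805]
wrist (array([0.07, 0.03]), np.float64(0.0201), 2516)
side (array([-0.4 , -0.88]), np.float64(0.0189), 161)
```

View pics/w9.png

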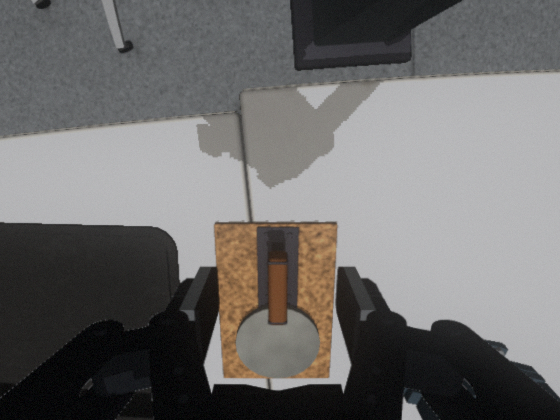

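The trowel lies flat on the board with the disc flat at z≈0.020 on the blade (rows 307–377, columns 237–320). The far margin looks tight in perspective, so I'll measure it.

```bash
python3 - <<'E'
from h import *
d=dict(np.load("w9.npz"));hsv=cv2.cvtColor(cv2.GaussianBlur(d["frame"],(3,3),0),cv2.COLOR_RGB2HSV).astype(int)
R=np.zeros(hsv.shape[:2],bool);R[300:385,225:332]=1
br=(hsv[...,1]>75)&(hsv[...,0]<28)
v,u=np.nonzero(R&br);B=plane(d,np.c_[u,v],.008)
m=cv2.morphologyEx((R&~br&(hsv[...,2]>70)&(hsv[...,1]<45)).astype(np.uint8),cv2.MORPH_OPEN,np.ones((5,5)))
n,l=cv2.connectedComponents(m);v,u=np.nonzero(l==l[342,277]);P=plane(d,np.c_[u,v],.021)
ax=np.array([np.cos(np.deg2rad(-4.5)),np.sin(np.deg2rad(-4.5))]);ay=np.array([-ax[1],ax[0]])
for n,Q in(("board",B),("disc",P)): print(n,rect(Q),'ax',(Q[:,:2]@ax).min().round(4),(Q[:,:2]@ax).max().round(4),'ay',(Q[:,:2]@ay).min().round(4),(Q[:,:2]@ay).max().round(4))
print('board far by centre',np.array([.4946,-.26])@ax+.1,'across',np.array([.4946,-.26])@ay)
E
```

```text
board (array([ 538.4, -264.8]), array([125.8, 107.3]), 85.4) ax 0.5039 0.6112 ay -0.2847 -0.1588
disc (array([ 539.8, -263.2]), array([125.7, 102.7]), 85.4) ax 0.5074 0.6102 ay -0.2829 -0.1573
board far by centre 0.6134746781536448 across -0.22039263802362116
```

```bash
python3 - <<'E'
from h import *
d=dict(np.load("w9.npz"));C=cloud(d)
ax=np.array([np.cos(np.deg2rad(-4.5)),np.sin(np.deg2rad(-4.5))]);ay=np.array([-ax[1],ax[0]])
R=np.zeros(C.shape[:2],bool);R[325:385,225:332]=1
m=cv2.morphologyEx((R&(C[...,2]>.015)&(C[...,2]<.03)).astype(np.uint8),cv2.MORPH_OPEN,np.ones((3,3)))
v,u=np.nonzero(m);P=plane(d,np.c_[u,v],.021)[:,:2];c=np.array([.4946,-.26])
a=(P-c)@ax;b=(P-c)@ay;print('disc in board frame along max',np.percentile(a,[99.5,100]),'across',b.min(),b.max())
# outline fit of far half
cs=max(cv2.findContours(m,0,1)[0],key=cv2.contourArea)[:,0];cs=cs[cs[:,1]>327];Q=plane(d,cs,.021)[:,:2]-c
A=np.c_[Q,np.ones(len(Q))];x=np.linalg.lstsq(A,-(Q**2).sum(1),rcond=None)[0];k=-x[:2]/2;print('centre along/across',k@ax,k@ay,'r',np.sqrt(k@k-x[2]))
E
```

```text
disc in board frame along max [0.08579573 0.08583965] across -0.04740236656651022 0.046792724231060685
centre along/across 0.03941019500706054 -0.0004022691716924563 r 0.04703816957769769
```

The disc's centre is 39 mm along and 0 mm across from the board's centre, so its far edge is at about 87 mm out of 100 and it is well inside. The gripper is clear, so I'll hand in.

```bash
python3 -c "
from station import *
print(close_job())"
```

```text
the job is handed in; nothing more can be done
None
```

The trowel is set down flat on the cork board with the disc level on its blade, about 12 mm inside the nearest board edge; the gripper has let go and is clear, and the job was handed in at about 25 s.

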